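Draw the steriliser tray out to its line and hold it

TASK

Slide the top tray of the steriliser rack straight out of the rack's open front until the line engraved across its rims stands level with the front ends of the runners, keeping the tray level and the instrument cassette and bowl riding on it. Out there it is past its balance and would tip off the runners, so do not let go: finish with the gripper still holding the tray, level and still at the line, ready for a colleague to unload it. Leave the lower tray and the things on the counter alone.

Things in the scene. Friction and masses are not known exactly. Their poses are not given: they have to be found in the camera images.
- rack: Fixed steel tray rack, 270 mm deep, 207 wide, 128 high, open above and in front. Three tiers of runners: trays rest at 110 mm (top), 65 mm and 20 mm (empty) above the counter. Origin on the counter below the front ends of the runners, midway between the sides; x points into the rack (trays slide out along -x), z up. Side guides leave a tray 2.5 mm play each side; no front stop.
- tray: Top tray, slotted steel, 290 (x) x 186 mm, 0.4 kg. Origin: centre of its underside; x to its rear, z up. Floor 3 mm; side and rear walls 3 mm thick, 23 mm high over the rims. Front panel 8 mm thick, 26 mm high, full width, outer face at x = -145 mm: pinch it from above. Slides with a few N; starts 25 to 85 mm out of the rack; more than about 145 mm out it tips unless held.
- tray_mark (a point): The engraved dark line, 4 mm wide, that runs across the tray's floor and over both side rims, 195 mm behind the outer face of the front panel (tray x = +50 mm). The point is on the tray's centre line at 20 mm above the underside.
- cassette: Closed aluminium instrument cassette, 70 x 140 mm, 22 mm high, 0.3 kg, lying loose across the tray's floor in its front half (at least 65 mm clear between it and the front panel). Origin at the centre of its underside, z up.
- bowl: Small open steel bowl, 60 mm across, 34 mm high, 0.1 kg, standing loose in the rear half of the tray. Origin at the centre of its underside, z up.
- lower_tray: A like tray without a line, on the middle runners, with a cassette in it, pushed fully home (24 to 34 mm out). Origin at the centre of its underside. To be left alone.
- spray_bottle: White bottle, 60 mm across, 155 mm high, standing on the counter beside the rack or beside the way the tray comes out. Origin at the centre of its underside. To be left alone.
- tape_roll: Roll of paper tape lying flat on the counter, 100 mm across, 19 mm high, beside the rack or beside the way the tray comes out. Origin at the centre of its underside. To be left alone.
- timer: White bench timer, 50 x 75 mm, 22 mm high, lying on the counter ahead of the rack's open front, beyond the drawn-out tray. Origin at the centre of its underside. To be left alone.
There are look-alikes about, which are no part of the job. Leave any orange or red look-alike of the bowl alone. Leave any yellow look-alike of the cassette alone.

How it is judged:
By the outcome, as a careful person would: the job done as asked, in the order asked, and still so for the second after the job is handed in, while the arm keeps its last pose, push and grip.
It also fails if it takes over 35 s, if anything falls off the work surface, if the arm or the gripper's body presses on something with over 40 N, if the wrist force passes 120 N, or if a joint passes its speed limit or range.

ROBOT

A 6-joint arm with a two-finger parallel gripper is mounted at the origin on the work surface. World frame = base frame: x ahead of the robot, y to its left, z up, the work surface at z = 0. Lengths are in mm, angles in rad, forces in N, time in s.
With the tool pointing down it reaches from about 375 to 925 mm from the base axis. Payload 5.7 kg.
Tool frame: the origin (TCP) lies at the very end of the fingers, on their centre line; the grasp point (between the pads) lies 19 mm behind it; y points along the fingers, x is the direction in which the jaws open and shut, and the axes are right-handed (so a half turn about y gives the same grasp; the last joint's range is limited). The gripper opens to 85 mm and grips with 20 to 120 N. Pads are 22 mm wide; open, the fingers measure 114 mm over their backs; the gripper's body (76 mm by 85 mm) begins 54 mm behind the grasp point. The pads swing forward as they close: fully open they stand 13 mm farther back than shut.
Start: joints at [-1.373, 0.359, 1.51, -0, 1.272, -0.115], TCP at [184.619, -570.858, 231.267] pointing down, gripper open.
Joint ranges: [-2.97, 2.97], [-1.01, 2.36], [0.21, 2.38], [-0.96, 4.11], [0.2, 2.71], [-2.98, 2.98]. Speed limits (rad/s): [2.39, 2.39, 3.14, 3.14, 3.14, 3.14].

INTERFACE

Orientations are given as a rotation vector (axis times angle).
In Python, from plant import manip gives the robot as it stands.
- The arm moves only by the tool step_arm, never from a script. Its argument "targets" is a list of rows, each a list of 3 entries, a list of its own where there are three numbers: the shift along the tool's x, y, z in cm, then the turn, a rotation vector about the tool's x, y, z in degrees, then the finger opening in cm, from 0 to 8.54. In form: [[[tx, ty, tz], [rx, ry, rz], claw], ...]. A call has 1 to 10 rows; each row shifts and turns the pose as measured when the row begins, along the tool's axes as they then stand; what a row does not reach is not made up. A row lasts 1/12 s, in which the tool goes at most 41.7 mm and 7.16 degrees, less where a joint would pass 70% of its speed; a pose out of reach is approached as far as the arm can. A call is refused whole if a number of a shift passes 4.17 or a number of a turn 7.16, either way. A call with a gripper value outside its range is refused whole. The fingers move at their own pace and stop on an object; the grip force is fixed at half the most. Time passes only in rows, so rows that do not move let the fingers close. It gives the time, the measured TCP pose, the force and the opening at its end, in the units of the state.
- manip.read_state(): the state, without advancing time (a new reading comes with each control period).
- manip.camera(name): name is "scene" or "top" or "wrist"; returns the picture (400x640x3 uint8, blue, green, red); there is no depth.
- manip.camera_params(name): a dict with "camera_matrix" (3x3 intrinsics, pixels), "rvec" (rotation vector, rad) and "tvec" (3), from world to camera coordinates, as OpenCV has them; the wrist camera has in their place "mount" (4x4, takes a point from camera to tool coordinates, whose origin is the TCP and whose axes are the tool frame's). Camera axes: x right, y down, z forward; pixel columns grow to the right and rows downward; lengths in mm; the calibration is good to about 2 mm. The wrist camera is an equidistant fisheye: a pixel r from the principal point sees the ray r / f radians off the axis. A picture is of the moment at which its call begins: read the wrist's pose just before it. camera_params takes no time and is no camera call.
- manip.hand_in(): hands the job in, once; it reports no verdict.
Trained networks look in the newest picture that a camera, given by its name, has taken for a name from the list of things; names that differ only in an ending like _2 or _b are one class to them, and where a whole thing is asked for, a point or a joint stands for the part that bears it (a point fixed in the world has none). Each returns a list of dicts, best first, with "confidence" (0 to 1); they miss things now and then, are a little off and sometimes report something else, mostly with a low value. They report only what shows in the picture. A call takes as long as a camera call. They do not tell look-alikes from the thing itself.
- manip.masks_of(camera, query): "pixels" (400x640 bool, what is visible of it).
- manip.pinpoint(camera, query): "xyz" ([x, y, z] in mm, in world coordinates, good to about 4 mm: a listed point, or the origin of a listed thing).
The state is a dict: "time": time; "joint_positions": joint angles; "qvel": joint speeds; "joint_efforts": joint torques, N m; "ee_pos": TCP position; "ee_rot": TCP orientation; "wrist_force": force on the tool from outside, world axes, zero at the start; "wrist_torque": the same for the moment, N m; "finger_gap": finger opening in mm.
Only numpy, scipy, OpenCV 4.12 (cv2) and the standard library are available. Lean on these libraries where they do the work, as an engineer would, in place of code of your own. Each camera call takes 0.05 s, during which the arm holds its last target. There are 200 camera calls.

## Working session

There is one attempt and no reset: what is moved stays moved. The work goes in short steps, Python scripts to look and compute and a tool call to move; the robot and the scene stay as the last step left them, time stands still between calls to the robot, and variables do not carry over. Pictures are saved under pics/ and viewed, and the job is handed in when it is done.

Besides the shell and the picture viewer there is one more tool, called after "Call:" by a JSON object that holds its "name" and its "arguments". step_arm: Moves the arm, as the interface text tells. Its arguments: {"type":"object","properties":{"targets":{"type":"array"}},"required":["targets"]}

```bash
mkdir -p pics; cat > a.py <<'E'
import cv2,numpy as np
from plant import manip
for c in ("scene","top"):
    im=manip.camera(c); cv2.imwrite(f"pics/{c}0.png",im)
    for q in ("rack","tray","tray_mark","cassette","bowl","lower_tray"):
        print(c,q,[(np.round(d["xyz"]).tolist(),round(d["confidence"],2)) for d in manip.pinpoint(c,q)])
s=manip.read_state();print(s["time"],s["ee_pos"],s["ee_rot"],s["wrist_force"],s["finger_gap"])
for c in ("scene","top"): print(manip.camera_params(c))
E
python3 a.py
```

```text
scene rack []
scene tray [([617.0, 66.0, 108.0], 0.79)]
scene tray_mark [([638.0, 114.0, 124.0], 0.93), ([615.0, 66.0, 112.0], 0.49)]
scene cassette [([606.0, 51.0, 116.0], 0.9), ([346.0, -37.0, 2.0], 0.6)]
scene bowl [([643.0, 350.0, -0.0], 0.71), ([617.0, 150.0, 116.0], 0.7), ([421.0, 177.0, 1.0], 0.59)]
scene lower_tray [([630.0, 98.0, 66.0], 0.61)]
top rack [([566.0, 2.0, 0.0], 0.71)]
top tray [([615.0, 69.0, 109.0], 0.87)]
top tray_mark [([644.0, 111.0, 129.0], 0.89)]
top cassette [([604.0, 52.0, 118.0], 0.95), ([347.0, -43.0, 0.0], 0.84)]
top bowl [([424.0, 174.0, 1.0], 0.9), ([647.0, 357.0, -2.0], 0.75), ([612.0, 148.0, 114.0], 0.73)]
top lower_tray [([630.0, 101.0, 64.0], 0.74)]
0.7 [ 184.60289565 -570.86576887  231.28584428] [-1.34104634  0.97579815 -0.975679  ] [1.17982168 0.6524059  1.05834102] 85.70359152456427
{'camera_matrix': array([[406.85984214,   0.        , 318.00346765],
       [  0.        , 406.85984214, 208.12330949],
       [  0.        ,   0.        ,   1.        ]]), 'rvec': array([ 1.93357038,  1.8187773 , -0.55179996]), 'tvec': array([ -46.56959574, -392.55771053, 1259.43281889])}
{'camera_matrix': array([[371.18180585,   0.        , 324.95982643],
       [  0.        , 371.18180585, 197.73570833],
       [  0.        ,   0.        ,   1.        ]]), 'rvec': array([ 2.11822517, -2.14075119,  0.21934126]), 'tvec': array([  1.86644306, 569.67847415, 925.93294278])}
```

View pics/scene0.png

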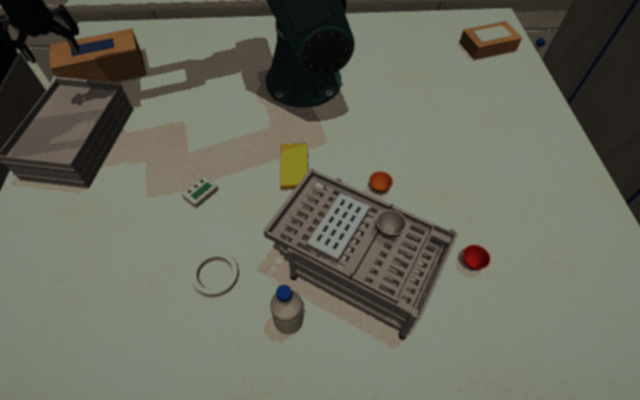

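View pics/top0.png

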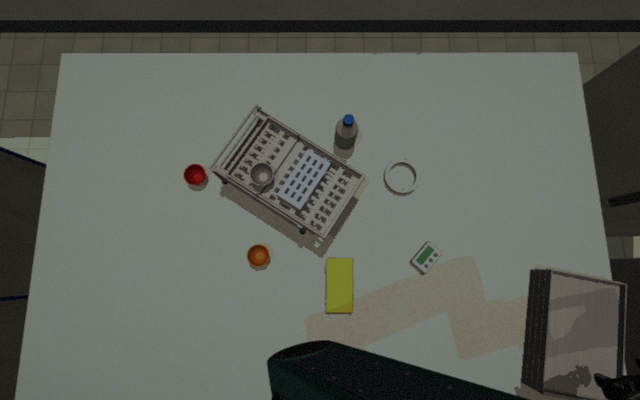

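```bash
python3 -c "
import cv2
a=cv2.imread('pics/top0.png')[95:265,195:385];cv2.imwrite('pics/topc.png',cv2.resize(a,None,fx=4.2,fy=3.5*1.2 if 0 else 3.5,interpolation=cv2.INTER_CUBIC)*1)
a=cv2.imread('pics/scene0.png')[165:345,255:465];cv2.imwrite('pics/scenec.png',cv2.resize(a,None,fx=3.3,fy=3.3,interpolation=cv2.INTER_CUBIC))"
```

```text
(no output)
```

View pics/topc.png

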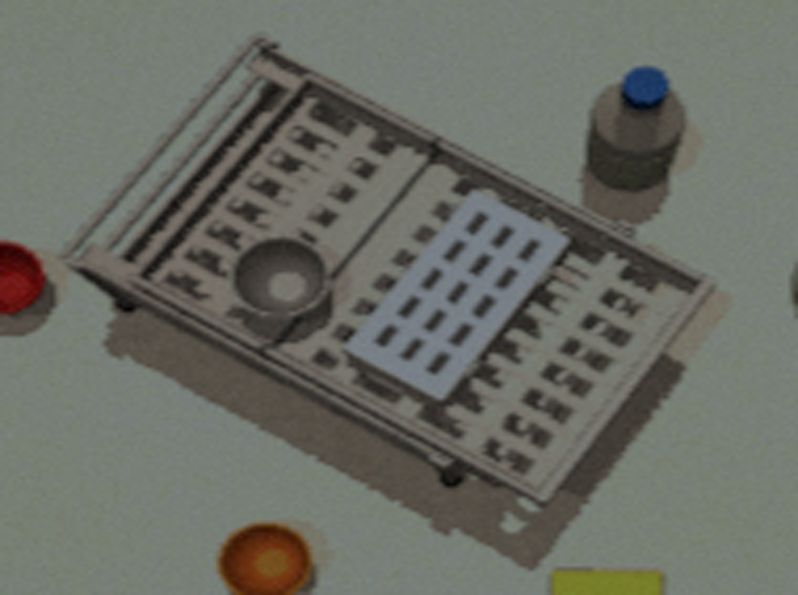

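View pics/scenec.png

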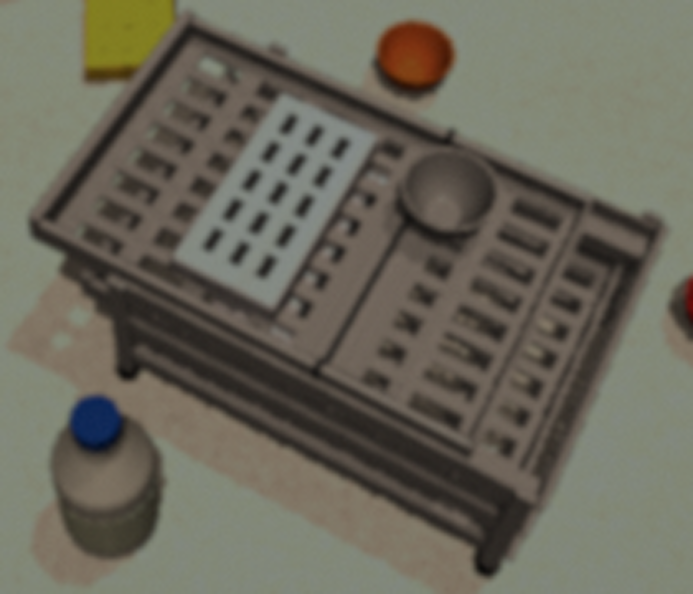

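```bash
cat > h.py <<'E'
import cv2,numpy as np
from plant import manip
def bp(cam,uv,z):
    p=manip.camera_params(cam);R=cv2.Rodrigues(p["rvec"])[0];K=p["camera_matrix"]
    C=-R.T@p["tvec"];d=R.T@np.linalg.inv(K)@[uv[0],uv[1],1]
    return (C+d*(z-C[2])/d[2])
E
cat > b.py <<'E'
from h import *
from scipy.spatial.transform import Rotation as Ro
T=lambda u,v:(195+u/4.2,95+v/3.5)
S=lambda u,v:(255+u/3.3,165+v/3.3)
P={'fr':bp('top',T(712,280),136),'fl':bp('top',T(545,500),136),'mr':bp('top',T(437,147),133),'ml':bp('top',T(262,350),133),
'rackrr':bp('top',T(262,40),128),'rackrl':bp('top',T(75,255),128),'foot':bp('top',T(452,478),0),
'Sfl':bp('scene',S(190,15),136),'Sfr':bp('scene',S(35,222),136),'Smr':bp('scene',S(318,370),133),'Sml':bp('scene',S(448,135),133),'Sfootfr':bp('scene',S(127,372),0),'Sfootrr':bp('scene',S(487,570),0)}
for k,v in P.items(): print(k,np.round(v,1))
for q in('spray_bottle','timer','tape_roll'): print(q,manip.pinpoint('top',q))
s=manip.read_state();print(Ro.from_rotvec(s['ee_rot']).as_matrix().round(3))
print(manip.camera_params('wrist'))
E
python3 b.py
```

```text
fr [ 609.8 -100.3  136. ]
fl [457.3  -1.1 136. ]
mr [709.7  60.1 133. ]
ml [562.8 160.7 133. ]
rackrr [794.1 166.6 128. ]
rackrl [633.  272.4 128. ]
foot [486.2  57.2   0. ]
Sfl [464.2   5.6 136. ]
Sfr [617.1 -95.2 136. ]
Smr [720.9  63.1 133. ]
Sml [567.8 161.3 133. ]
Sfootfr [655.4 -47.9   0. ]
Sfootrr [799.6 167.9   0. ]
spray_bottle [{'xyz': [754.5, -57.8, -0.2], 'confidence': 0.68}]
timer [{'xyz': [420.9, -273.9, -0.6], 'confidence': 0.62}]
tape_roll [{'xyz': [644.7, -218.9, -0.2], 'confidence': 0.72}]
[[ 0.308 -0.     0.951]
 [-0.951  0.     0.308]
 [-0.    -1.     0.   ]]
{'camera_matrix': array([[309.70691629,   0.        , 313.98118707],
       [  0.        , 309.70691629, 199.65985254],
       [  0.        ,   0.        ,   1.        ]]), 'mount': array([[ 9.99999795e-01,  4.66562648e-04,  4.39007682e-04,
        -2.10446177e-01],
       [-2.72031627e-04, -3.11171532e-01,  9.50353726e-01,
        -1.43022769e+02],
       [ 5.80006244e-04, -9.50353650e-01, -3.11171341e-01,
         7.96502999e+01],
       [ 0.00000000e+00,  0.00000000e+00,  0.00000000e+00,
         1.00000000e+00]])}
```

Call:
{"name": "step_arm", "arguments": {"targets": [[[-2.4, 0.2, 3.1], [0, 0, 0], 8.54], [[-2.4, 0.2, 3.1], [0, 0, 0], 8.54], [[-2.4, 0.2, 3.1], [0, 0, 0], 8.54], [[-2.4, 0.2, 3.1], [0, 0, 0], 8.54], [[-2.4, 0.2, 3.1], [0, 0, 0], 8.54], [[-2.4, 0.2, 3.1], [0, 0, 0], 8.54], [[-2.4, 0.2, 3.1], [0, 0, 0], 8.54], [[-2.4, 0.2, 3.1], [0, 0, 0], 8.54]]}}

```text
time: 1.52
ee_pos: [364.6, -312.6, 214.2]
ee_rot: [-1.344, 0.98, -0.993]
wrist_force: [0.1, -0.6, 0.2]
finger_gap: 85.6
```

```bash
cat > g.py <<'E'
import sys
from h import *
from scipy.spatial.transform import Rotation as Ro
# usage: g.py X Y Z yawdeg : shift in cm in tool axes now, and yaw turn about tool y
s=manip.read_state();R=Ro.from_rotvec(s['ee_rot']).as_matrix()
t=np.array([float(v) for v in sys.argv[1:4]]);yaw=float(sys.argv[4])
Rt=np.array([[np.cos(np.radians(yaw)),0,-np.sin(np.radians(yaw))],[np.sin(np.radians(yaw)),0,np.cos(np.radians(yaw))],[0,-1,0]])
print(round(s['time'],2),'pos',s['ee_pos'].round(1),'gap',round(s['finger_gap'],1),'F',np.round(s['wrist_force'],1),'T',np.round(s['wrist_torque'],2))
print('shift cm now-frame',(R.T@(t-s['ee_pos'])/10).round(2),'target-frame',(Rt.T@(t-s['ee_pos'])/10).round(2),'turn',np.degrees(Ro.from_matrix(R.T@Rt).as_rotvec()).round(2))
E
python3 g.py 539 -44.5 195 -123
```

```text
1.52 pos [ 364.6 -312.6  214.2] gap 85.6 F [ 0.1 -0.6  0.2] T [-0.05  0.01  0.01]
shift cm now-frame [-20.48   1.66  24.59] target-frame [-3.198e+01  1.920e+00  2.000e-02] turn [-0.18 50.19  0.6 ]
```

Call:
{"name": "step_arm", "arguments": {"targets": [[[-2.3, 0.2, 2.75], [0, 6.3, 0], 8.54], [[-2.6, 0.2, 2.5], [0, 6.3, 0], 8.54], [[-2.85, 0.2, 2.2], [0, 6.3, 0], 8.54], [[-3.1, 0.2, 1.85], [0, 6.3, 0], 8.54], [[-3.25, 0.2, 1.5], [0, 6.3, 0], 8.54], [[-3.4, 0.2, 1.15], [0, 6.3, 0], 8.54], [[-3.5, 0.2, 0.75], [0, 6.3, 0], 8.54], [[-3.6, 0.2, 0.4], [0, 6.3, 0], 8.54], [[-3.4, 0.2, 0], [0, 0, 0], 8.54]]}}

```text
time: 2.27
ee_pos: [539.2, -38.2, 195.9]
ee_rot: [-0.876, 1.609, -1.637]
wrist_force: [0.4, -0.5, -0.4]
finger_gap: 85.2
```

```bash
cat > w.py <<'E'
import sys
from h import *
cv2.imwrite(f'pics/{sys.argv[1]}.png',cv2.resize(manip.camera('wrist'),None,fx=1.25,fy=1.25))
E
python3 g.py 539 -44.5 195 -123; python3 w.py w1
```

```text
2.27 pos [539.2 -38.2 195.9] gap 85.2 F [ 0.4 -0.5 -0.4] T [-0.05  0.04 -0.  ]
shift cm now-frame [0.54 0.1  0.33] target-frame [0.54 0.09 0.33] turn [-0.75 -0.3   0.41]
```

View pics/w1.png

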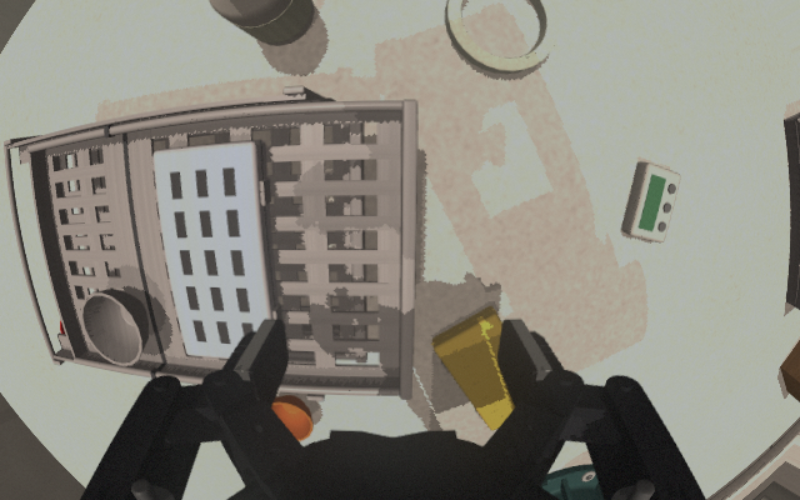

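```bash
cat >> h.py <<'E'
from scipy.spatial.transform import Rotation as Ro
def wb(s,uv,z):
    p=manip.camera_params('wrist');K=p['camera_matrix'];M=p['mount']
    a=(np.array(uv)-K[:2,2])/K[0,0];th=np.hypot(*a)
    d=np.r_[a/th*np.sin(th),np.cos(th)]
    R=Ro.from_rotvec(s['ee_rot']).as_matrix()
    o=R@M[:3,3]+s['ee_pos'];d=R@M[:3,:3]@d
    return o+d*(z-o[2])/d[2]
E
cat > c.py <<'E'
from h import *
s=manip.read_state()
for n,u,v,z in[('outR',417,103,136),('outL',411,396,136),('inR',402,108,136),('inL',401,396,136),('markR',106,128,133),('markL?',160,360,113),('runR',335,99,128)]:
    print(n,wb(s,(u/1.25,v/1.25),z).round(1))
E
python3 c.py; python3 -c "
import cv2
a=cv2.imread('pics/w1.png')
cv2.imwrite('pics/w1c.png',cv2.resize(a[70:230,80:440],None,fx=2.2,fy=2.2,interpolation=cv2.INTER_CUBIC))"
```

```text
outR [613.9 -94.9 136. ]
outL [462.3   3.8 136. ]
inR [615.8 -86.9 136. ]
inL [466.    9.4 136. ]
markR [721.8  68.9 133. ]
markL? [572. 171. 113.]
runR [640.4 -60.1 128. ]
```

View pics/w1c.png

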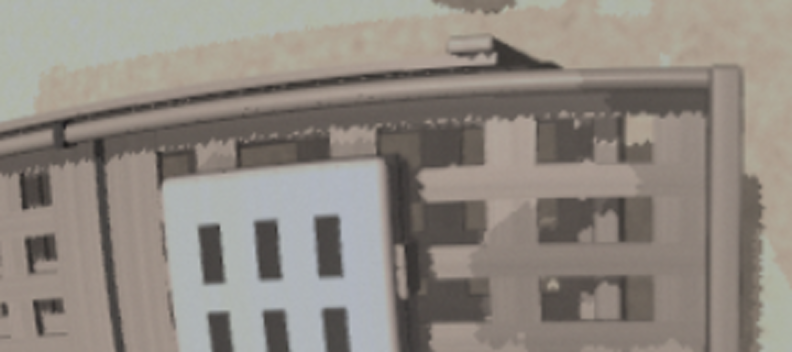

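```bash
python3 g.py 540.3 -42.2 118 -123; python3 -c "
from h import *
s=manip.read_state()
for z in (110,128): print(wb(s,(305/1.25,89/1.25),z))"
```

```text
2.32 pos [542.7 -33.3 195.8] gap 85.5 F [ 4.9  3.4 -0.4] T [ 0.14 -0.12  0.01]
shift cm now-frame [0.86 7.79 0.18] target-frame [0.87 7.78 0.28] turn [-0.79  0.02  0.12]
[658.82282229 -47.47436422 110.        ]
[654.8354928  -49.66322155 128.        ]
```

Call:
{"name": "step_arm", "arguments": {"targets": [[[0.3, 1.0, 0.3], [-0.7, -0.3, 0.4], 6], [[0, 1.5, 0], [0, 0, 0], 6], [[0, 1.5, 0], [0, 0, 0], 6]]}}

```text
time: 2.57
ee_pos: [548.4, -35.1, 157.0]
ee_rot: [-0.877, 1.604, -1.608]
wrist_force: [0.3, -0.3, -1.1]
finger_gap: 60.4
```

```bash
python3 g.py 540.3 -42.2 118 -123;python3 w.py w2
```

```text
2.57 pos [548.4 -35.1 157. ] gap 60.4 F [ 0.3 -0.3 -1.1] T [ 0.02 -0.06 -0.03]
shift cm now-frame [ 1.07  3.89 -0.34] target-frame [ 1.04  3.9  -0.3 ] turn [-0.44  0.86 -0.51]
```

View pics/w2.png

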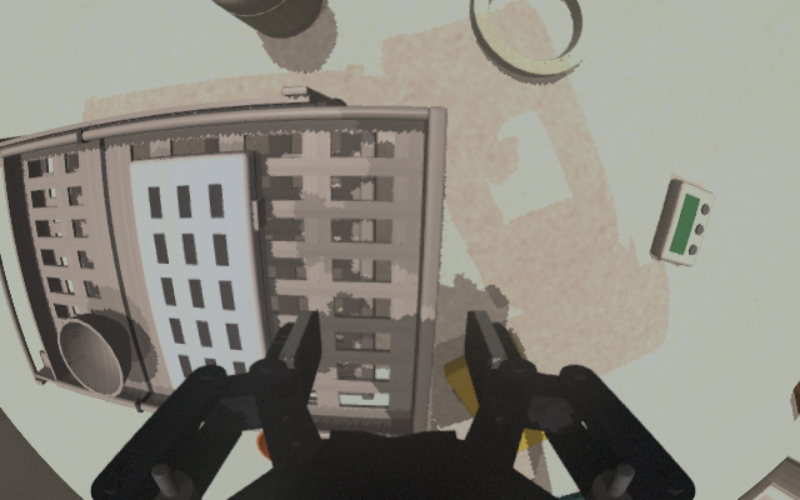

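```bash
python3 g.py 536.8 -47.1 118 -123; python3 -c "
from h import *
s=manip.read_state();s=dict(s);print(s['ee_pos'],s['ee_rot'],np.abs(s['qvel']).max())
s['ee_pos']=np.array([548.4,-35.1,157.]);s['ee_rot']=np.array([-.877,1.604,-1.608])
u=np.array([.546,.838]);w=np.array([.838,-.546])
for n,x,y,z in(('outR',446,108,136),('outL',432,360,136),('inR',429,111,136),('run',308,91,128)):
  p=wb(s,(x/1.25,y/1.25),z)[:2];print(n,p,'along',(p-[536.8,-47.1])@u,'lat',(p-[536.8,-47.1])@w)"
```

```text
2.62 pos [546.5 -35.2 154. ] gap 60.0 F [-0.5  0.1 -1.9] T [-0.02 -0.1   0.03]
shift cm now-frame [ 1.55  3.59 -0.19] target-frame [ 1.53  3.6  -0.16] turn [-0.2   0.83 -0.41]
[546.46139643 -35.15147194 154.01872796] [-0.88067023  1.60771506 -1.60703547] 0.08425897480460959
outR [ 611.29117393 -100.92921346] along -4.43669991391959 lat 91.8143543022755
outL [510.0013007  -34.62073392] along -4.1744648430517515 lat -29.270989289192613
inR [613.83759285 -94.08574846] along 2.6884684866756885 lat 90.21172147007991
run [650.65691939 -54.88253028] along 55.64411760831338 lat 99.66135998004536
```

Call:
{"name": "step_arm", "arguments": {"targets": [[[1.5, 0, -0.2], [-0.2, 0.8, -0.4], 6], [[0, 0, 0], [0, 0, 0], 6], [[0, 1.2, 0], [0, 0, 0], 6], [[0, 1.2, 0], [0, 0, 0], 6]]}}

```text
time: 2.95
ee_pos: [535.0, -51.6, 130.2]
ee_rot: [-0.878, 1.622, -1.622]
wrist_force: [-0.4, -0.1, -0.1]
finger_gap: 60.0
```

```bash
python3 g.py 536.8 -47.1 118 -123;python3 w.py w3;python3 g.py 536.8 -47.1 118 -123
```

```text
2.95 pos [535.  -51.6 130.2] gap 60.0 F [-0.4 -0.1 -0.1] T [0.03 0.01 0.  ]
shift cm now-frame [-0.48  1.22 -0.09] target-frame [-0.48  1.22 -0.09] turn [ 0.05 -0.19  0.05]
3.0 pos [534.  -51.5 128.3] gap 60.2 F [-0.6 -1.  -0.5] T [0.03 0.03 0.04]
shift cm now-frame [-0.53  1.03  0.  ] target-frame [-0.52  1.03 -0.  ] turn [ 0.18 -0.2   0.1 ]
```

View pics/w3.png

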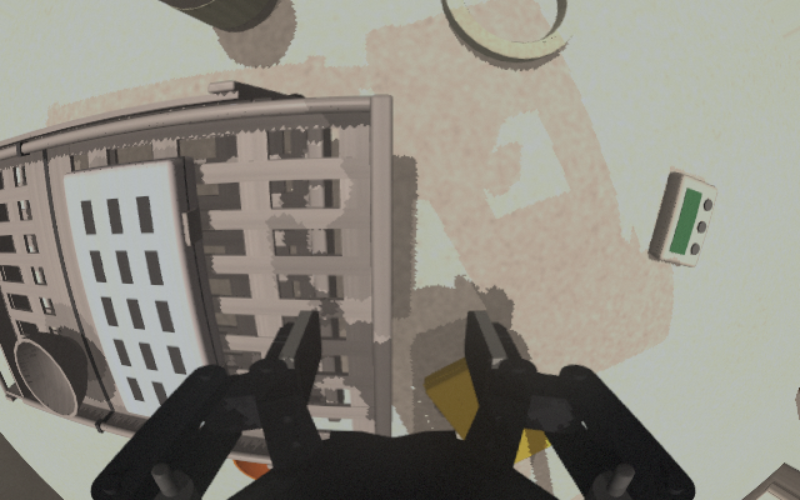

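Call:
{"name": "step_arm", "arguments": {"targets": [[[-0.5, 0.5, 0], [0.1, -0.2, 0.1], 6], [[0, 0.4, 0], [0, 0, 0], 6], [[0, 0, 0], [0, 0, 0], 6], [[0, 0, 0], [0, 0, 0], 6]]}}

```text
time: 3.33
ee_pos: [536.8, -49.0, 120.1]
ee_rot: [-0.877, 1.622, -1.62]
wrist_force: [0.6, 0.7, -0.4]
finger_gap: 59.9
```

```bash
python3 g.py 536.8 -47.1 118 -123
```

```text
3.33 pos [536.8 -49.  120.1] gap 59.9 F [ 0.6  0.7 -0.4] T [-0.01  0.   -0.02]
shift cm now-frame [-0.16  0.21 -0.11] target-frame [-0.16  0.21 -0.11] turn [ 0.03 -0.14 -0.04]
```

Call:
{"name": "step_arm", "arguments": {"targets": [[[-0.2, 0.2, -0.1], [0, -0.1, 0], 6], [[0, 0, 0], [0, 0, 0], 3], [[0, 0, 0], [0, 0, 0], 1.5], [[0, 0, 0], [0, 0, 0], 0.9], [[0, 0, 0], [0, 0, 0], 0.9]]}}

```text
time: 3.75
ee_pos: [538.3, -46.5, 119.6]
ee_rot: [-0.877, 1.618, -1.62]
wrist_force: [-0.2, 0.0, -0.1]
finger_gap: 11.8
```

```bash
python3 g.py 536.8 -47.1 118 -123
```

```text
3.75 pos [538.3 -46.5 119.6] gap 11.8 F [-0.2  0.  -0.1] T [-0.02 -0.02 -0.01]
shift cm now-frame [ 0.13  0.16 -0.1 ] target-frame [ 0.13  0.16 -0.1 ] turn [-0.12  0.01 -0.1 ]
```

Call:
{"name": "step_arm", "arguments": {"targets": [[[0.1, 0.1, 0], [0, 0, 0], 0.6], [[0, 0, 0], [0, 0, 0], 0], [[0, 0, 0], [0, 0, 0], 0], [[0, 0, 0], [0, 0, 0], 0]]}}

```text
time: 4.08
ee_pos: [538.1, -46.9, 119.7]
ee_rot: [-0.875, 1.618, -1.62]
wrist_force: [-0.2, -0.0, -0.7]
finger_gap: 6.4
```

```bash
python3 g.py 536.8 -47.1 118 -123;python3 w.py w4; python3 g.py 536.8 -47.1 118 -123
```

```text
4.08 pos [538.1 -46.9 119.7] gap 6.4 F [-0.2 -0.  -0.7] T [-0.09  0.07 -0.13]
shift cm now-frame [ 0.09  0.17 -0.1 ] target-frame [ 0.09  0.17 -0.1 ] turn [-0.16 -0.04 -0.18]
4.13 pos [538.1 -46.9 119.7] gap 6.4 F [0.9 0.5 1. ] T [-0.02  0.06 -0.17]
shift cm now-frame [ 0.09  0.17 -0.1 ] target-frame [ 0.09  0.17 -0.1 ] turn [-0.16 -0.04 -0.17]
```

View pics/w4.png

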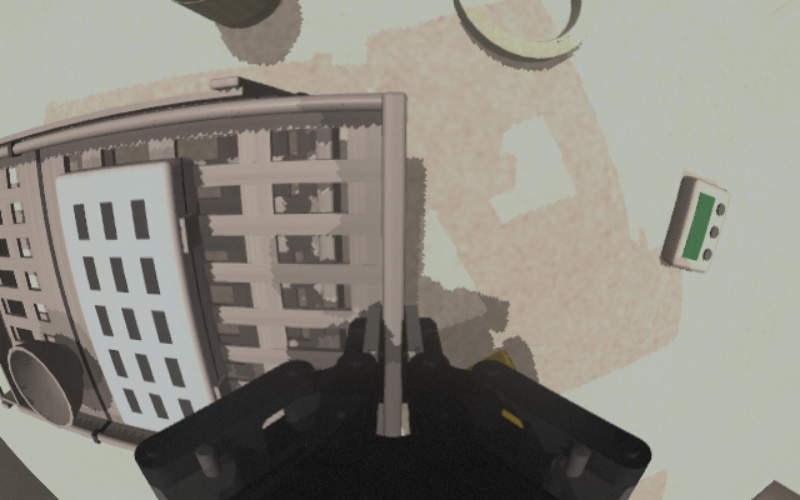

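Call:
{"name": "step_arm", "arguments": {"targets": [[[0.15, 0, 0], [0, 0, 0], 0], [[0.3, 0, 0], [0, 0, 0], 0], [[0.45, 0, 0], [0, 0, 0], 0], [[0.5, 0, 0], [0, 0, 0], 0], [[0.3, 0, 0], [0, 0, 0], 0], [[0.1, 0, 0], [0, 0, 0], 0]]}}

```text
time: 4.63
ee_pos: [529.7, -61.1, 119.7]
ee_rot: [-0.869, 1.618, -1.617]
wrist_force: [2.1, 2.8, -0.9]
finger_gap: 6.3
```

```bash
cat > m.py <<'E'
from h import *
# progress relative to grip pose
s=manip.read_state();d=s['ee_pos']-[538.1,-46.9,119.7]
R=Ro.from_rotvec(s['ee_rot']).as_matrix();R0=Ro.from_rotvec([-.875,1.618,-1.62]).as_matrix()
print(round(s['time'],2),'out',(d@[-.5455,-.838,0]).round(1),'lat(+z tool)',(d@[.838,-.5455,0]).round(1),'dz',d[2].round(1),'turn back',np.degrees(Ro.from_matrix(R.T@R0).as_rotvec()).round(2),'gap',round(s['finger_gap'],1),'F',np.round(s['wrist_force'],1),'T',np.round(s['wrist_torque'],2))
E
python3 m.py
```

```text
4.63 out 16.5 lat(+z tool) 0.7 dz 0.0 turn back [-0.09 -0.01 -0.33] gap 6.3 F [ 2.1  2.8 -0.9] T [ 0.44 -0.2  -0.04]
```

Call:
{"name": "step_arm", "arguments": {"targets": [[[0.3, 0, -0.03], [0, 0, -0.2], 0], [[0.6, 0, -0.03], [0, 0, 0], 0], [[0.8, 0, 0], [0, 0, 0], 0], [[0.8, 0, 0], [0, 0, 0], 0], [[0.8, 0, 0], [0, 0, 0], 0], [[0.8, 0, 0], [0, 0, 0], 0], [[0.8, 0, 0], [0, 0, 0], 0], [[0.6, 0, 0], [0, 0, 0], 0], [[0.3, 0, 0], [0, 0, 0], 0], [[0.1, 0, 0], [0, 0, 0], 0]]}}

```text
time: 5.47
ee_pos: [492.8, -115.3, 119.3]
ee_rot: [-0.871, 1.619, -1.62]
wrist_force: [1.4, 2.9, -1.1]
finger_gap: 6.7
```

```bash
python3 m.py
```

```text
5.47 out 82.1 lat(+z tool) -0.7 dz -0.4 turn back [-0.03 -0.11 -0.12] gap 6.7 F [ 1.4  2.9 -1.1] T [ 0.58 -0.37  0.02]
```

Call:
{"name": "step_arm", "arguments": {"targets": [[[0.3, -0.04, 0.05], [0, 0, -0.1], 0], [[0.6, 0, 0], [0, 0, 0], 0], [[0.7, 0, 0], [0, 0, 0], 0], [[0.7, 0, 0], [0, 0, 0], 0], [[0.7, 0, 0], [0, 0, 0], 0], [[0.7, 0, 0], [0, 0, 0], 0], [[0.4, 0, 0], [0, 0, 0], 0], [[0.2, 0, 0], [0, 0, 0], 0], [[0, 0, 0], [0, 0, 0], 0], [[0, 0, 0], [0, 0, 0], 0]]}}

```text
time: 6.3
ee_pos: [465.8, -155.4, 118.9]
ee_rot: [-0.875, 1.621, -1.621]
wrist_force: [1.1, 2.9, -1.8]
finger_gap: 6.5
```

```bash
python3 m.py; cat > d.py <<'E'
from h import *
import sys
n=sys.argv[1]
s=manip.read_state()
w=manip.camera('wrist');t=manip.camera('top');sc=manip.camera('scene')
np.save('pose.npy',np.r_[s['ee_pos'],s['ee_rot']])
for k,i in(('w',w),('t',t),('s',sc)): cv2.imwrite(f'pics/{n}_{k}.png',i)
cv2.imwrite(f'pics/{n}_wv.png',cv2.resize(w,None,fx=1.25,fy=1.25))
z=lambda i:cv2.resize(i,None,fx=4,fy=4,interpolation=cv2.INTER_CUBIC)
cv2.imwrite(f'pics/{n}_tc.png',z(t[105:245,205:400]));cv2.imwrite(f'pics/{n}_sc.png',z(sc[160:305,245:435]))
E
python3 d.py d1
```

```text
6.3 out 130.4 lat(+z tool) -1.4 dz -0.8 turn back [ 0.11 -0.14  0.03] gap 6.5 F [ 1.1  2.9 -1.8] T [ 0.44 -0.33  0.04]
```

View pics/d1_wv.png

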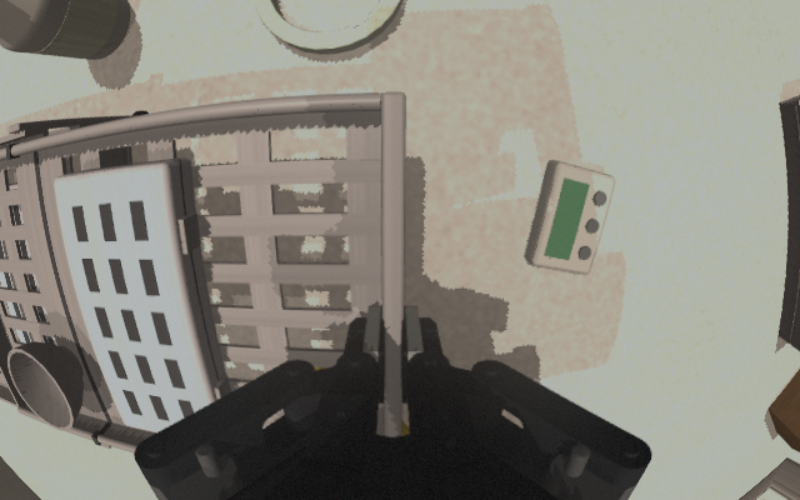

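View pics/d1_tc.png

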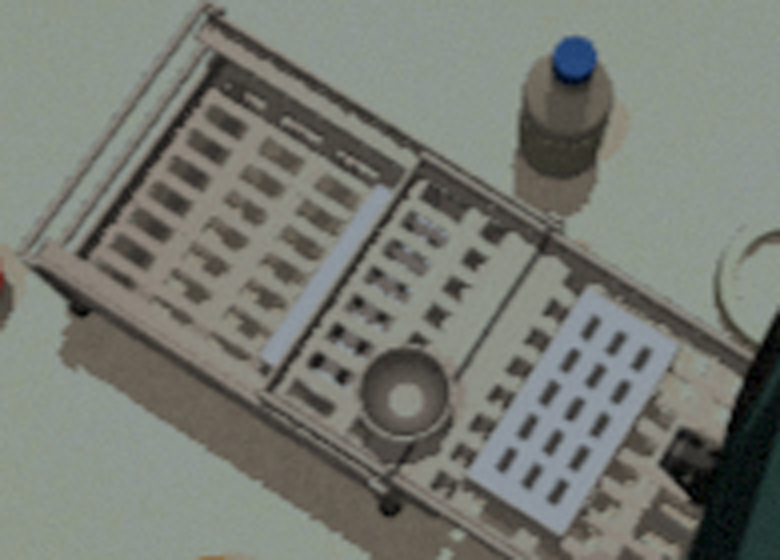

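View pics/d1_sc.png

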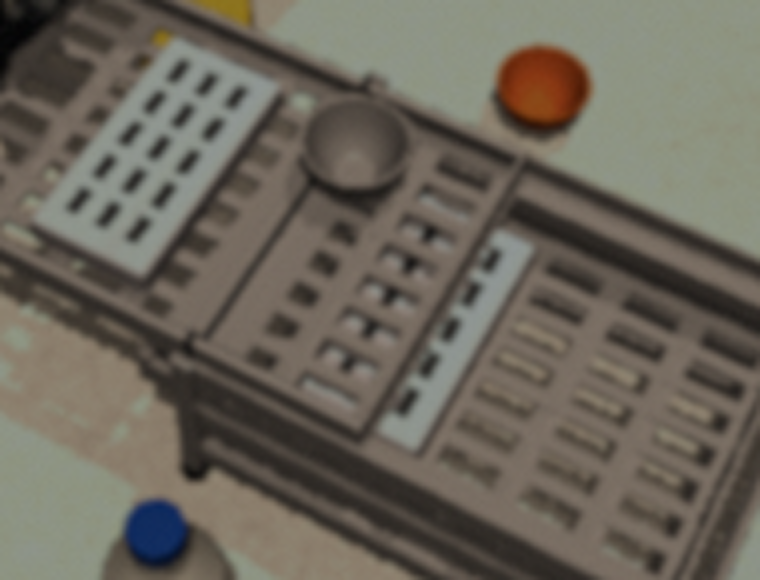

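```bash
python3 -c "
import cv2
z=lambda i,f:cv2.resize(i,None,fx=f,fy=f,interpolation=cv2.INTER_CUBIC)
a=z(cv2.imread('pics/d1_w.png')[85:150,0:125],6)
b=z(cv2.imread('pics/d1_s.png')[230:290,270:330],6)
c=z(cv2.imread('pics/d1_t.png')[140:190,320:365],6)
cv2.imwrite('pics/d1_wc.png',a)
import numpy as np
h=360;c=np.vstack([c,np.zeros((60,c.shape[1],3),np.uint8)])
cv2.imwrite('pics/d1_b.png',np.hstack([b,c]))"
```

```text
(no output)
```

View pics/d1_wc.png

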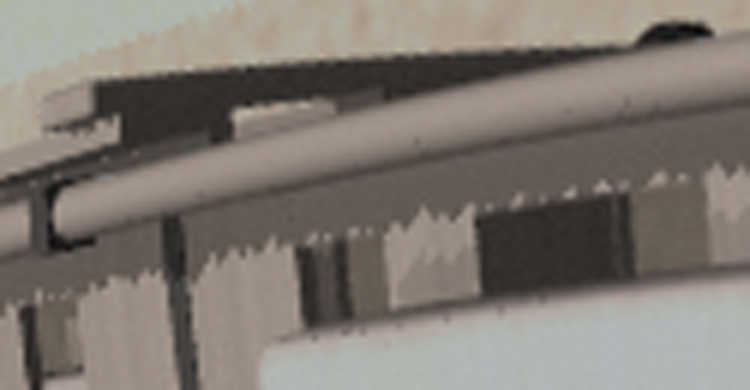

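View pics/d1_b.png

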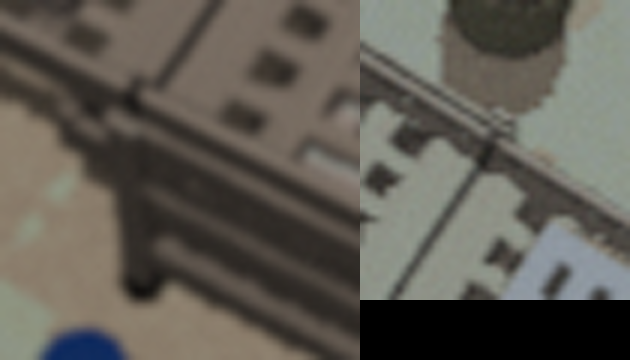

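```bash
cat > e.py <<'E'
from h import *
p=np.load('pose.npy');s={'ee_pos':p[:3],'ee_rot':p[3:]}
u=np.array([.5455,.838]);w=np.array([.838,-.5455]);o=np.array([536.8,-47.1])
def pr(n,P): print(n,'along',((P[:2]-o)@u).round(1),'lat',((P[:2]-o)@w).round(1))
W=lambda x,y,z:wb(s,(x/6,85+y/6),z)
pr('mark rim',W(40,210,133));pr('mark floor',W(170,225,113))
for z in(128,120,110):
    pr(f'post cap front {z}',W(96,85,z));pr(f'cap near {z}',W(98,118,z)); pr(f'step {z}',W(121,115,z));pr(f'step low {z}',W(121,140,z));
for z in (65,75,88): pr(f'white2 {z}',W(332,103,z))
pr('blob',W(675,35,0))
S=lambda x,y,z:bp('scene',(270+x/6,230+y/6),z)
pr('S mark',S(133,88,133));
for z in(110,128):pr(f'S end {z}',S(105,118,z)); 
T=lambda x,y,z:bp('top',(320+(x-360)/6,140+y/6),z)
pr('T mark',T(490,147,133)); pr('T end128',T(515,128,128))
T=lambda x,y,z:bp('top',(205+x/4,105+y/4),z)
pr('T markL',T(390,480,133));pr('T rear r',T(208,5,128));pr('T rear l',T(25,252,128))
i=manip
print(manip.pinpoint('top','rack'),manip.pinpoint('top','tray_mark'),manip.pinpoint('scene','tray_mark'))
E
python3 e.py
```

```text
mark rim along 61.4 lat 89.3
mark floor along 61.8 lat 85.1
post cap front 128 along 55.0 lat 101.1
cap near 128 along 55.0 lat 97.6
step 128 along 50.3 lat 97.1
step low 128 along 50.6 lat 94.5
post cap front 120 along 66.1 lat 102.4
cap near 120 along 66.0 lat 98.7
step 120 along 61.1 lat 98.2
step low 120 along 61.4 lat 95.4
post cap front 110 along 79.9 lat 104.0
cap near 110 along 79.8 lat 100.0
step 110 along 74.5 lat 99.5
step low 110 along 74.9 lat 96.6
white2 65 along 81.4 lat 98.7
white2 75 along 70.6 lat 97.7
white2 88 along 56.7 lat 96.4
blob along 64.5 lat 104.0
S mark along 62.4 lat 90.0
S end 110 along 52.6 lat 94.0
S end 128 along 58.6 lat 101.7
T mark along 56.8 lat 83.4
T end128 along 52.9 lat 97.3
T markL along 56.6 lat -94.1
T rear r along 320.6 lat 98.9
T rear l along 323.3 lat -96.1
[] [{'xyz': [539.4, 42.6, 111.8], 'confidence': 0.74}, {'xyz': [572.6, 5.1, 130.0], 'confidence': 0.68}] [{'xyz': [567.1, 2.7, 124.3], 'confidence': 0.88}]
```

Call:
{"name": "step_arm", "arguments": {"targets": [[[0.2, -0.06, 0], [0, 0, 0], 0], [[0.2, -0.03, 0], [0, 0, 0], 0], [[0.1, 0, 0], [0, 0, 0], 0], [[0, 0, 0], [0, 0, 0], 0], [[0, 0, 0], [0, 0, 0], 0]]}}

```text
time: 7.02
ee_pos: [463.1, -159.1, 119.6]
ee_rot: [-0.876, 1.621, -1.619]
wrist_force: [1.7, 1.6, -4.1]
finger_gap: 6.3
```

```bash
python3 m.py; python3 d.py d2;  python3 -c "
import cv2,numpy as np
z=lambda i,f:cv2.resize(cv2.convertScaleAbs(i,alpha=1.7),None,fx=f,fy=f,interpolation=cv2.INTER_CUBIC)
a=z(cv2.imread('pics/d2_w.png')[85:140,0:95],8)
b=z(cv2.imread('pics/d2_s.png')[235:275,270:320],8)
c=z(cv2.imread('pics/d2_t.png')[150:175,330:355],12);d=z(cv2.imread('pics/d2_t.png')[212:237,288:313],12)
cv2.imwrite('pics/d2_wc.png',a);cv2.imwrite('pics/d2_b.png',b);cv2.imwrite('pics/d2_td.png',np.hstack([c,d]))"; python3 m.py
```

```text
7.02 out 134.9 lat(+z tool) -1.6 dz -0.1 turn back [ 0.12 -0.06  0.02] gap 6.3 F [ 1.7  1.6 -4.1] T [ 0.33 -0.33  0.01]
7.17 out 134.9 lat(+z tool) -1.6 dz -0.0 turn back [ 0.12 -0.05  0.03] gap 6.5 F [ 1.6  2.4 -2.2] T [ 0.22 -0.27 -0.07]
```

View pics/d2_wc.png

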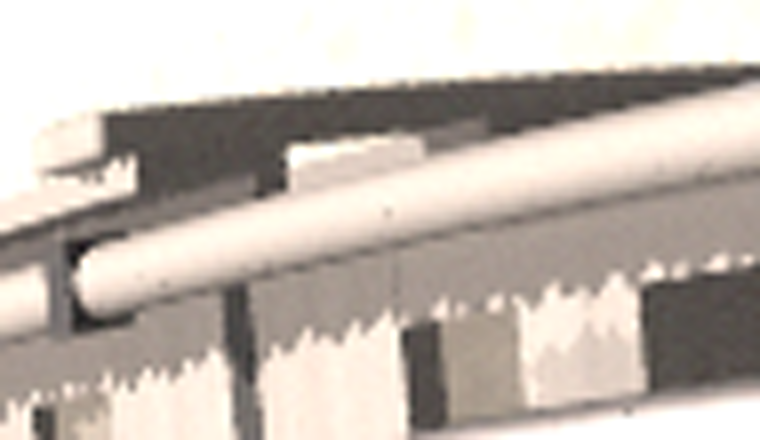

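View pics/d2_b.png

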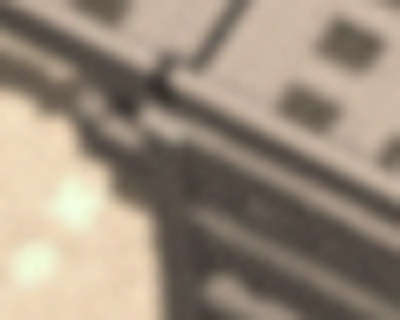

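View pics/d2_td.png

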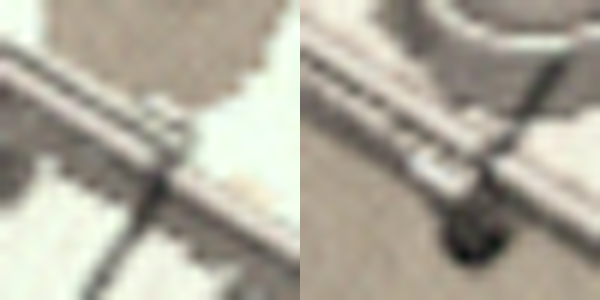

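```bash
cat > f.py <<'E'
from h import *
p=np.load('pose.npy');s={'ee_pos':p[:3],'ee_rot':p[3:]}
u=np.array([.5455,.838]);o=np.array([536.8,-47.1])
def pr(n,P): print(n,((P[:2]-o)@u).round(1))
W=lambda x,y,z:wb(s,(x/8,85+y/8),z)
pr('W mark',W(62,270,133));pr('W floor mark',W(238,310,113));pr('W cap',W(103,118,128));pr('W cap near',W(103,150,128))
R=lambda x,y,z:bp('top',(330+x/12,150+y/12),z);L=lambda x,y,z:bp('top',(288+(x-300)/12,212+y/12),z)
pr('T markR',R(158,180,133));pr('T endR',R(192,130,128));pr('T markL',L(482,168,133));pr('T endL',L(470,190,128))
E
python3 f.py
```

```text
W mark 56.5
W floor mark 56.6
W cap 55.5
W cap near 55.8
T markR 53.0
T endR 53.2
T markL 53.9
T endL 54.0
```

```bash
python3 m.py; python3 -c "
from h import *
print(np.abs(manip.read_state()['qvel']).max())
a=cv2.imread('pics/w4.png')[160:300,60:220].astype(int);b=cv2.resize(cv2.imread('pics/d2_w.png'),None,fx=1.25,fy=1.25)[160:300,60:220].astype(int)
print('cassette shift px',cv2.phaseCorrelate(a.mean(2),b.mean(2)))
print(manip.hand_in())"
```

```text
7.17 out 134.9 lat(+z tool) -1.6 dz -0.0 turn back [ 0.12 -0.05  0.03] gap 6.5 F [ 1.6  2.4 -2.2] T [ 0.22 -0.27 -0.07]
0.0026076437843159427
cassette shift px ((-0.36748097286330506, 0.8481901126266678), 0.8821798071973491)
the job is handed in; nothing more can be done
None
```

I pinched the top tray's front panel from above, slid the tray 135 mm out along the runners, and handed the job in at 7.2 s with the gripper still holding it.

**Position:** The engraved line stands level with the runners' front ends to about 1 mm. The top camera shows 0.1–0.2 mm at both rims, and the wrist camera shows the line about 1 mm short of level. An earlier look, before the last 5 mm of travel, had disagreed on the distance left (about 4 to 6.5 mm). I measured to the front caps of the rack posts, on the assumption that they stand flush with the runner ends.

**Level and still:** The gripper is at its gripping height to within 0.1 mm and its tilt changed by about 0.1°. It drifted 1.6 mm sideways, within the 2.5 mm play. The wrist force is about 4 N and the joints are practically still.

**Load:** The cassette moved less than 1 pixel in the wrist view relative to the tray. The bowl was still standing on the tray in the last pictures, judged by eye only. None of the moves came near the lower tray, the counter items or the look-alikes. I did not measure their positions afterwards.

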